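# Set the mop pole to its ring mark and lock it

## Task

The wall mop's telescopic pole lies in its storage clips, unlocked and sprung out too long. Slide its outer tube in until the mouth of the clamp stands at the double ring on the inner tube and, holding it there against its spring, press the clamp's cam lever fully shut. Finish with the tube and the shut lever still gripped between the fingers (do not let go), and leave the things round about where they stand.

Things in the scene. Friction and masses are not known exactly. Their poses are not given: they have to be found in the camera images.
- length_mark (a point): The double ring: two dark rings, 3 mm wide and 2.5 mm apart, printed round the inner aluminium tube (22 mm diameter). This point is on the tube's axis midway between them, 100 mm above the worktop. Axes: y level along the pole towards the handle end (longer), z up, x across the pole away from the robot's side. Other, single rings lie at y = -50, 50 and 100 mm.
- mop: Inner tube with mop head (250 by 95 mm, low), held immovably in a fixed storage board (plywood, 110 mm wide, 18 mm thick). Origin: on the worktop under the double ring; axes as length_mark. Clips (37 mm wide, to 128 mm up) grip the tube at y -75 to -105 and -185 to -215 mm; an open fork (38 mm wide) carries the outer tube at y 265 to 295 mm; head at y -335 mm.
- leg: The sliding outer tube (aluminium, 25 mm thick, 300 g) with a black clamp at its mouth. Origin: centre of the clamp's mouth on the pole axis; axes as length_mark; right when within 4 mm of length_mark along y. Starts 56 to 112 mm too far +y. Slides along y only (stops at -30, 125 mm); a spring in the pole pushes it back out: about 5 N at the mark, against 2 N of drag. Bare tube y 36 to 340 mm.
- push_face (a point): Outer edge, at axis height, of the clamp block's flat +y face: 36 mm to +y of the mouth, 24 mm to +x of the axis. The block spans y 0 to 36, z -18 to 18, x -14 to 24 mm; two ears above and below the lever reach x -29.5 mm. The bare tube ends at x 12.5 mm, so the face stands 11 mm proud on the +x side: a finger beside the tube can push the clamp to -y here and hold it.
- lever (a joint): Angle of the grey cam lever on the clamp's -x (robot) side, rad: 0 = fully shut along the outer tube; starts 0.50 to 0.62 open, swung out level to -x. Free down to 0.45, then the cam bites (up to 0.3 N m, about 10 N at 30 mm from the pivot) and drags the outer tube towards +y unless the clamp is held (up to 17 N). Shut, it stays shut and locks the tube to about 17 N.
- lever_pivot (a point): Axis of the lever's upright pivot pin, at pole-axis height: in the clamp's axes 21.5 mm to -x of the pole axis and 28 mm to +y of the mouth.
- lever_end (a point): Point 50 mm along the lever from its pivot, near its free end (the tail ends at 62 mm). The tail is 8 mm thick, 18 mm tall, centred at pole-axis height; shut, it spans x -25.5 to -17.5 mm in the clamp's axes, so tube and shut lever together are 38 mm wide to grip (x -25.5 to 12.5 mm).
- spray_bottle: White trigger spray bottle, 76 mm in diameter, 234 mm tall, standing beyond the pole; origin at the centre of its underside. Leave alone.
- wipes_canister: White wipes canister, 86 mm in diameter, 212 mm tall, standing beyond the pole; origin at the centre of its underside. Leave alone.
- measuring_cap: White measuring cup, 68 mm in diameter, 60 mm tall, standing beyond the pole; origin at the centre of its underside. Leave alone.
- sheet_box: Small cardboard box, 85 by 150 by 55 mm, on the robot's side of the pole near the mop head; origin at the centre of its underside. Leave alone.

How it is judged (in metres and radians):
On the way, in this order (a step that is already met when the one before it is completed fails the run):
1. the outer tube is slid in to the double ring and held there by the hand, its lever still open (y of leg in the frame of length_mark between -0.004 and 0.004 m and value of joint lever above 0.3 rad and contact force between the fingers and leg above 0.5 N), for 0.3 s.
2. the cam lever is shut, the tube at the ring and gripped between the fingers (y of leg in the frame of length_mark between -0.004 and 0.004 m and value of joint lever below 0.06 rad and contact force between the fingers and leg above 2 N and x of the grasp point in the frame of leg between -0.022 and 0.012 m and z of the grasp point in the frame of leg between -0.025 and 0.025 m), for 0.3 s.
At the end, for the whole second after the job is handed in: The clamp's mouth is within 4 mm of the double ring's middle, the lever is shut (under 0.06 rad), and the outer tube is still gripped: it stands between the fingers (grasp point within about 25 mm of its axis), which press on it, its clamp or lever with over 3 N; all at rest (y of leg in the frame of length_mark between -0.004 and 0.004 m and value of joint lever below 0.06 rad and contact force between the fingers and leg above 3 N and linear speed of leg below 0.02 m/s and x of the grasp point in the frame of leg between -0.022 and 0.012 m and z of the grasp point in the frame of leg between -0.025 and 0.025 m); the arm keeps its last pose, push and grip.
It fails at once if the cam lever is pressed home while the tube is off the ring (value of joint lever below 0.2 rad and (y of leg in the frame of length_mark above 0.008 m or y of leg in the frame of length_mark below -0.008 m)).
It fails at once if a bystander object is pushed or tipped (distance of any of spray_bottle, wipes_canister, measuring_cap, sheet_box from where it was at the start of the episode above 0.03 m or angle between any of spray_bottle, wipes_canister's own z axis and vertical above 0.4 rad).
It also fails if it takes over 45 s, if anything falls off the work surface, if the arm or the gripper's body presses on something with over 40 N, if the wrist force passes 120 N, or if a joint passes its speed limit or range.

## Robot

A 6-joint arm with a two-finger parallel gripper is mounted at the origin on the work surface. World frame = base frame: x ahead of the robot, y to its left, z up, the work surface at z = 0. Lengths are in mm, angles in rad, forces in N, time in s.
With the tool pointing down it reaches from about 350 to 975 mm from the base axis. Payload 7.1 kg.
Tool frame: the origin (TCP) lies on the front face of the gripper's body, between the roots of the fingers; the fingertips stand 80 mm ahead of it and the grasp point (between the pads) lies 61 mm ahead of it (env.tips_ahead is the distance from the TCP to the fingertips, in mm); z points along the fingers, y is the line along which they close (so a half turn about z gives the same grasp; the last joint's range is limited). The gripper opens to 88 mm and grips with 3 to 60 N. Pads are 20 mm wide; open, the fingers measure 115 mm over their backs; the gripper's body (75 mm by 178 mm) begins 61 mm behind the grasp point.
Start: joints at [-1.293, 0.423, 1.63, -0, 1.089, -0.019], TCP at [182.807, -597.651, 302.675] pointing down, gripper open.
Joint ranges: [-3, 3], [-0.9, 2.11], [0.09, 2.58], [-1.31, 4.45], [0.11, 2.69], [-2.54, 2.54]. Speed limits (rad/s): [2.39, 2.39, 3.01, 3.14, 3.14, 3.14].

## Interface

Orientations are given as a unit quaternion [x, y, z, w].
In Python, from station import env, set_gripper, viewer, workorder gives the robot as it stands. Calls block until the motion is done:
- env.reach(position, orientation): joint-space move of the TCP to a pose.
- env.move_l(position, rot=None, rate=150, f_stop=None): straight line of the TCP; rot=None keeps the orientation; rate is the mean speed in mm/s. With f_stop (N) it stops when the force on the tool has changed by that much, and returns True; else False.
- env.move_joints(angles): joint-space move.
- set_gripper(opening): finger opening in mm; the grip force is fixed at half the most; returns when the fingers have stopped.
- env.hold(seconds).
- env.ik(position, orientation): joint angles nearest the present ones, or None.
- env.read_state(): the state.
- viewer.camera(name): name is "scene" or "top"; returns the picture (384x512x3 uint8, blue, green, red); there is no depth.
- viewer.camera_params(name): a dict with "fx", "fy", "cx", "cy" (pixels), "pose" (4x4, takes a point from camera to world coordinates). Camera axes: x right, y up, looking along -z (the intrinsics and any distortion apply to the point x, -y, -z); pixel columns grow to the right and rows downward; lengths in mm; the calibration is good to about 2 mm. A picture is of the moment at which its call begins. camera_params takes no time and is no camera call.
A pose or a line that the arm cannot do raises env.IKError and nothing moves.
- workorder.sign_off(): hands the job in; it is judged then, once.
The state is a dict: "time_s": time; "qpos": joint angles; "dq": joint speeds; "tau": joint torques, N m; "tool_pos": TCP position; "orientation": TCP orientation; "force": force on the tool from outside, world axes, zero at the start; "wrist_torque": the same for the moment, N m; "width": finger opening in mm; "grip_force": force on a finger pad.
Only numpy, scipy, OpenCV 4.12 (cv2) and the standard library are available. Lean on these libraries where they do the work, as an engineer would, in place of code of your own. Each camera call takes 0.05 s, during which the arm holds its last target. There are 200 camera calls.

## Working session

There is one attempt and no reset: what is moved stays moved. The work goes in short steps, each a Python script; the robot and the scene stay as the last script left them, time stands still between calls to the robot, and variables do not carry over. Pictures are saved under pics/ and viewed, at most 10 in all, crops included, and the job is handed in when it is done.

```bash
ls; mkdir -p pics
python3 - <<'E'
from station import env,viewer
import cv2
for n in("scene","top"):
    cv2.imwrite(f"pics/{n}0.png",viewer.camera(n)); p=viewer.camera_params(n); print(n,p)
E
```

```text
pics
scene {'fx': 397.05265893333586, 'fy': 397.05265893333586, 'cx': 260.55807041742565, 'cy': 191.70160415224063, 'pose': array([[-2.20136468e-01, -7.64969972e-01,  6.05277521e-01,
         1.09615105e+03],
       [ 9.75458324e-01, -1.69716162e-01,  1.40276450e-01,
         1.10071812e+02],
       [-4.58189410e-03,  6.21302959e-01,  7.83557043e-01,
         8.28781074e+02],
       [ 0.00000000e+00,  0.00000000e+00,  0.00000000e+00,
         1.00000000e+00]])}
top {'fx': 400.8715947343831, 'fy': 400.8715947343831, 'cx': 256.7153224704027, 'cy': 182.75271492102962, 'pose': array([[ 2.53017389e-03,  9.98954991e-01, -4.56346805e-02,
         4.77395274e+02],
       [-9.99922235e-01,  3.08462354e-03,  1.20834187e-02,
        -2.43589837e+01],
       [ 1.22115573e-02,  4.56005586e-02,  9.98885112e-01,
         1.15791512e+03],
       [ 0.00000000e+00,  0.00000000e+00,  0.00000000e+00,
         1.00000000e+00]])}
```

View pics/top0.png

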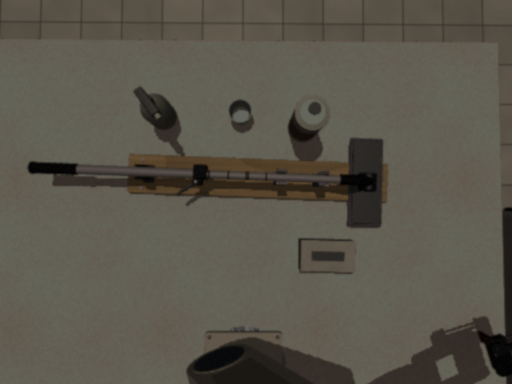

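View pics/scene0.png

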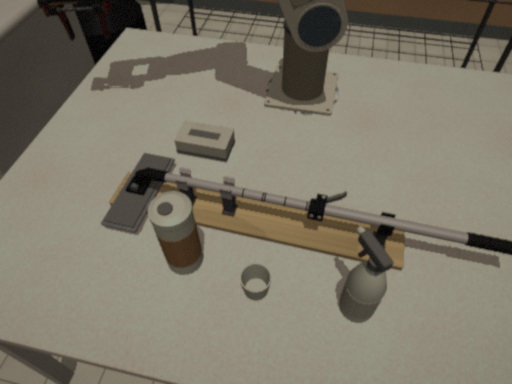

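Run:
```python
import cv2,numpy as np
t=cv2.imread("pics/top0.png");s=cv2.imread("pics/scene0.png")
a=cv2.resize(t[155:205,180:300],None,fx=6,fy=6,interpolation=cv2.INTER_CUBIC)
b=cv2.resize(s[165:235,225:355],None,fx=5.5,fy=5.5,interpolation=cv2.INTER_CUBIC)[:300]
b=cv2.resize(s[175:225,230:350],None,fx=6,fy=6,interpolation=cv2.INTER_CUBIC)
cv2.imwrite("pics/c0.png",np.clip(np.vstack([a,b])*1.5,0,255))
```

```text
[ WARN:0@0.073] global loadsave.cpp:1063 imwrite_ Unsupported depth image for selected encoder is fallbacked to CV_8U.
```

View pics/c0.png

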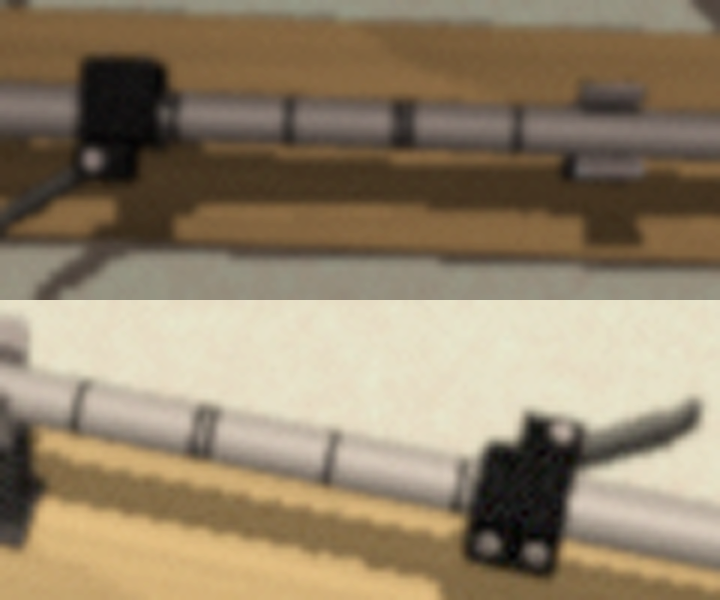

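```bash
cat > h.py <<'E'
import numpy as np,cv2
from station import env,set_gripper,viewer,workorder
def ray(n,uv,z):
    p=viewer.camera_params(n);P=p["pose"]
    d=P[:3,:3]@np.array([(uv[0]-p["cx"])/p["fx"],-(uv[1]-p["cy"])/p["fy"],-1.])
    o=P[:3,3]; return o+d*(z-o[2])/d[2]
def proj(n,X):
    p=viewer.camera_params(n);P=p["pose"];c=P[:3,:3].T@(np.asarray(X)-P[:3,3])
    return np.array([p["cx"]+p["fx"]*c[0]/-c[2],p["cy"]-p["fy"]*c[1]/-c[2]])
def profile(img,a,b,n,w=1.5):
    """grey profile along a->b, averaged over +-w px across"""
    a,b=np.array(a,float),np.array(b,float);d=(b-a)/np.linalg.norm(b-a);q=np.array([-d[1],d[0]])
    t=np.linspace(0,1,n)[:,None];g=cv2.cvtColor(img,cv2.COLOR_BGR2GRAY).astype(np.float32)
    pts=a+(b-a)*t
    return pts,np.mean([cv2.remap(g,(pts+q*k)[:,0].astype(np.float32),(pts+q*k)[:,1].astype(np.float32),cv2.INTER_CUBIC)[:,0] for k in np.linspace(-w,w,5)],0)
E
python3 - <<'E'
from h import *
t=cv2.imread("pics/top0.png");g=t.astype(float)
# tube centreline: saturation low & bright vs. wood: use b/r ratio per column
pts=[]
for c in list(range(212,225))+list(range(231,244))+list(range(251,263))+list(range(270,274)):
    col=g[165:190,c];r=col[:,0]/col[:,2]   # blue/red: wood low, tube ~0.9
    w=np.clip((r-.62)/.3,0,1); 
    k=np.arange(165,190); m=(abs(k-(174.5+(c-205)*.08))<7);
    pts.append((c,(w*k*m).sum()/(w*m).sum(),(w*m).sum()))
pts=np.array(pts);f=np.polyfit(pts[:,0],pts[:,1],1);print(f,np.std(pts[:,1]-np.polyval(f,pts[:,0])),pts[:,2].mean())
A=(200,np.polyval(f,200));B=(275,np.polyval(f,275))
P,v=profile(t,A,B,151)
for i in range(0,151): print(f"{P[i,0]:.1f}:{v[i]:.0f}",end=" ")
for u in(210,270): print(ray("top",(u,np.polyval(f,u)),100))
E
```

```text
[3.74816893e-02 1.66034814e+02] 0.05850216054925937 5.113284407228768
200.0:12 200.5:11 201.0:11 201.5:11 202.0:10 202.5:10 203.0:10 203.5:10 204.0:10 204.5:11 205.0:14 205.5:23 206.0:33 206.5:42 207.0:47 207.5:44 208.0:40 208.5:41 209.0:48 209.5:57 210.0:67 210.5:73 211.0:75 211.5:76 212.0:76 212.5:77 213.0:77 213.5:77 214.0:78 214.5:77 215.0:77 215.5:77 216.0:77 216.5:78 217.0:78 217.5:78 218.0:77 218.5:78 219.0:78 219.5:78 220.0:77 220.5:77 221.0:78 221.5:77 222.0:77 222.5:78 223.0:77 223.5:78 224.0:77 224.5:78 225.0:77 225.5:76 226.0:71 226.5:61 227.0:50 227.5:44 228.0:45 228.5:54 229.0:65 229.5:72 230.0:75 230.5:76 231.0:76 231.5:76 232.0:77 232.5:77 233.0:77 233.5:77 234.0:77 234.5:77 235.0:76 235.5:76 236.0:76 236.5:77 237.0:77 237.5:77 238.0:77 238.5:77 239.0:77 239.5:77 240.0:77 240.5:77 241.0:77 241.5:77 242.0:78 242.5:78 243.0:78 243.5:77 244.0:71 244.5:63 245.0:52 245.5:43 246.0:37 246.5:35 247.0:36 247.5:36 248.0:41 248.5:52 249.0:64 249.5:72 250.0:75 250.5:77 251.0:77 251.5:77 252.0:77 252.5:77 253.0:77 253.5:77 254.0:77 254.5:77 255.0:77 255.5:77 256.0:77 256.5:77 257.0:76 257.5:77 258.0:77 258.5:77 259.0:76 259.5:76 260.0:76 260.5:76 261.0:76 261.5:76 262.0:76 262.5:77 263.0:76 263.5:76 264.0:72 264.5:64 265.0:55 265.5:46 266.0:45 266.5:52 267.0:64 267.5:71 268.0:75 268.5:77 269.0:77 269.5:78 270.0:78 270.5:77 271.0:77 271.5:77 272.0:77 272.5:77 273.0:77 273.5:77 274.0:77 274.5:77 275.0:77 [548.73326534  86.28094124 100.        ]
[543.3049817  -72.25326467 100.        ]
```

```bash
cat >> h.py <<'E'
from scipy.spatial.transform import Rotation as R
f=[3.74816893e-02,1.66034814e+02]
PY=np.array([.0342,.9994,0]);PX=np.array([.9994,-.0342,0])
a,b=ray("top",(210,np.polyval(f,210)),100),ray("top",(270,np.polyval(f,270)),100)
m=ray("top",(246.75,np.polyval(f,246.75)),111)
M=a+PY*((m-a)@PY); M[2]=100
def tcp(x,y,z=0): # grasp point in mark frame -> TCP
    return M+PX*x+PY*y+np.array([0,0,61+z])
def loc(p): d=np.asarray(p)-M; return np.array([d@PX,d@PY,d[2]-61])
def quat(s,bias=-.025):
    y=s*(R.from_rotvec([0,0,bias]).apply(PX));z=np.array([0,0,-1.])
    return R.from_matrix(np.c_[np.cross(y,z),y,z]).as_quat()
def st():
    s=env.read_state();print("t%.2f"%s["time_s"],"loc",loc(s["tool_pos"]).round(2),"F",np.round(s["force"],1),"w",round(s["width"],1),"g",round(s["grip_force"],1))
E
python3 - <<'E'
from h import *
print(M)
best=None
for s in(1,-1):
    q=env.ik(tcp(-26.5,167,140),quat(s)); print(s,q)
    if q is not None and (best is None or abs(q[5])<abs(best[1][5])): best=(s,q)
s=best[0];print(s)
st();env.reach(tcp(-26.5,167,140),quat(s));st()
env.move_l(tcp(-26.5,167,40),rate=150);st()
cv2.imwrite("pics/s1.png",cv2.resize(viewer.camera("scene")[120:270,250:450],None,fx=4,fy=4))
E
```

```text
[545.40684262 -10.92455021 100.        ]
1 [ 2.68833631e-01  3.12218074e-01  1.80352324e+00 -4.44089210e-16
  1.02585134e+00  3.28040815e-01]
-1 None
1
t0.10 loc [-342.42 -598.43  140.98] F [-0.   0.8  0.2] w 87.6 g 0.0
t3.01 loc [-26.25 166.41 139.99] F [-0.7 -1.4  0.3] w 87.9 g 0.0
t3.83 loc [-26.   167.03  40.55] F [-0.7  0.4 -0.4] w 87.9 g 0.0
```

View pics/s1.png

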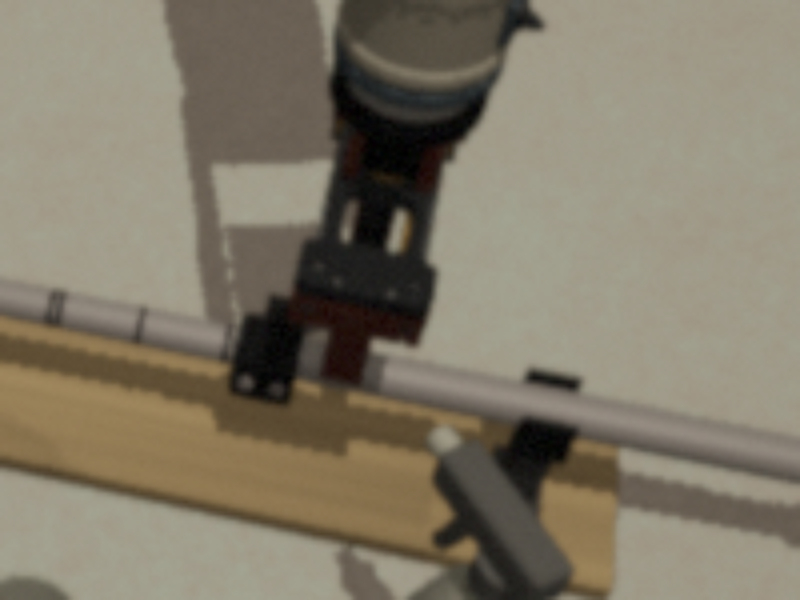

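Run:
```python
from h import *
print(env.move_l(tcp(-26.5,167,0),rate=60,f_stop=12));st()
print(env.move_l(tcp(-38,167,0),rate=25,f_stop=5));st()
x0=loc(env.read_state()["tool_pos"])[0]; print("tube face at",x0+44)
np.save("x0.npy",x0)
x=x0+1.5
env.move_l(tcp(x,167,0),rate=25);st()
print(env.move_l(tcp(x,140,0),rate=25,f_stop=5));st()
cv2.imwrite("pics/s2full.png",viewer.camera("scene"));cv2.imwrite("pics/t2full.png",viewer.camera("top"))
```

```text
False
t4.69 loc [-2.6370e+01  1.6704e+02 -2.0000e-02] F [-0.   0.7  0.4] w 87.8 g 0.0
True
t5.05 loc [-32.64 167.15   0.4 ] F [ 1.4 -1.   2.1] w 88.2 g 0.9
tube face at 11.355884774113314
t5.30 loc [-3.1360e+01  1.6694e+02 -4.0000e-02] F [-0.2 -0.1  0.4] w 87.9 g 0.0
False
t6.53 loc [-3.1090e+01  1.3997e+02  3.0000e-02] F [-0.2  0.1  0.3] w 87.3 g 0.0
```

Run:
```python
from h import *
a=cv2.resize(cv2.imread("pics/s2full.png")[170:230,250:370],None,fx=6,fy=5)
b=cv2.resize(cv2.imread("pics/t2full.png")[150:200,160:280],None,fx=6,fy=6)
cv2.imwrite("pics/c2.png",cv2.convertScaleAbs(np.vstack([a,b[:300]]),alpha=1.5))
```

```text
(no output)
```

View pics/c2.png

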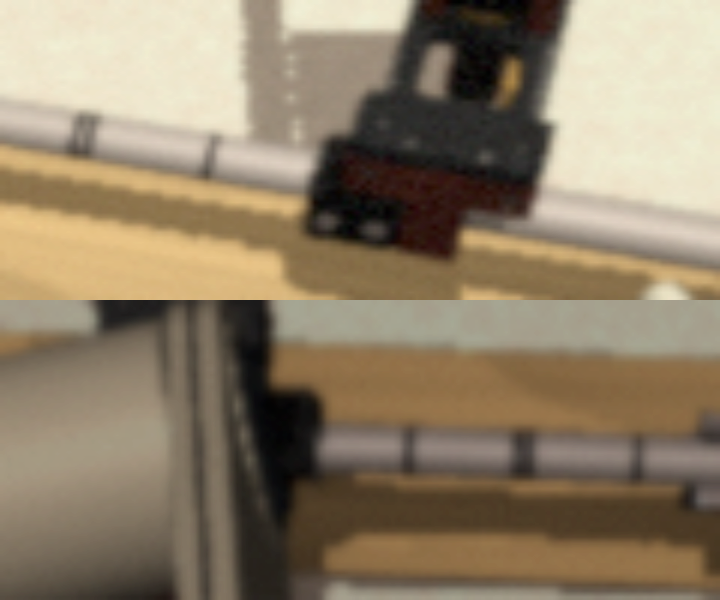

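```bash
cat >> h.py <<'E'
def mouth(img):
    """mouth y (mm) from the dark->bright edge along the tube in the top view"""
    P,v=profile(img,(200,np.polyval(f,200)),(262,np.polyval(f,262)),621,1.)
    i=len(v)-1-np.argmax(v[::-1]<28)      # last clearly black sample = clamp
    j=i
    while v[j]<43: j+=1
    u=P[j]; return (ray("top",u,111)-M)@PY, u[0]
E
python3 - <<'E'
from h import *
print(mouth(cv2.imread("pics/t2full.png")), mouth(cv2.imread("pics/top0.png")))
x=np.load("x0.npy")+1.5
env.move_l(tcp(x,75,0),rate=60);st()
t=viewer.camera("top");print(mouth(t))
env.move_l(tcp(x,57,0),rate=40);st()
t=viewer.camera("top");print(mouth(t)); cv2.imwrite("pics/t3.png",t)
E
```

```text
(np.float64(90.33879953910753), np.float64(212.2)) (np.float64(105.48866098742404), np.float64(206.4))
t7.87 loc [-3.111e+01  7.438e+01  3.000e-02] F [-0.   1.8  0.6] w 88.2 g 0.8
(np.float64(-39.93091807638597), np.float64(262.0))
t8.52 loc [-3.115e+01  5.694e+01  2.000e-02] F [-0.9  2.8  0.8] w 87.9 g 1.3
(np.float64(-3.5362384013057326), np.float64(248.1))
```

Run:
```python
from h import *
t=cv2.imread("pics/t3.png");s=viewer.camera("scene");cv2.imwrite("pics/s3full.png",s)
P,v=profile(t,(225,np.polyval(f,225)),(262,np.polyval(f,262)),75,1.)
print([f"{p[0]:.1f}:{k:.0f}" for p,k in zip(P,v)])
a=cv2.resize(s[165:225,230:330],None,fx=7,fy=5)
b=cv2.resize(t[155:195,200:300],None,fx=7,fy=7)
cv2.imwrite("pics/c3.png",cv2.convertScaleAbs(np.vstack([a,b]),alpha=1.5))
```

```text
['225.0:101', '225.5:101', '226.0:101', '226.5:101', '227.0:101', '227.5:101', '228.0:102', '228.5:102', '229.0:101', '229.5:101', '230.0:101', '230.5:101', '231.0:102', '231.5:102', '232.0:101', '232.5:101', '233.0:99', '233.5:94', '234.0:85', '234.5:74', '235.0:65', '235.5:64', '236.0:67', '236.5:71', '237.0:75', '237.5:77', '238.0:76', '238.5:75', '239.0:70', '239.5:60', '240.0:50', '240.5:46', '241.0:50', '241.5:58', '242.0:68', '242.5:74', '243.0:76', '243.5:76', '244.0:72', '244.5:66', '245.0:57', '245.5:48', '246.0:40', '246.5:31', '247.0:28', '247.5:30', '248.0:40', '248.5:55', '249.0:71', '249.5:81', '250.0:85', '250.5:88', '251.0:87', '251.5:87', '252.0:87', '252.5:87', '253.0:87', '253.5:87', '254.0:86', '254.5:86', '255.0:86', '255.5:86', '256.0:86', '256.5:86', '257.0:86', '257.5:86', '258.0:86', '258.5:86', '259.0:87', '259.5:86', '260.0:86', '260.5:85', '261.0:86', '261.5:86', '262.0:86']
```

View pics/c3.png

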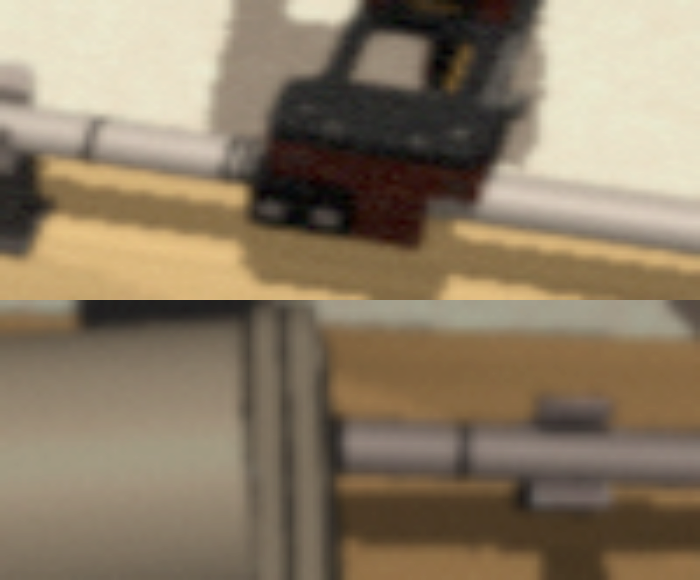

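```bash
cat >> h.py <<'E'
def scene_line(img,x,z,y0,y1,w=0.6):
    ys=np.arange(y0,y1,.25);uv=np.array([proj("scene",M+PX*x+PY*y+[0,0,z]) for y in ys]).astype(np.float32)
    g=img.max(2).astype(np.float32)
    return ys,cv2.remap(g,uv[:,0].copy(),uv[:,1].copy(),cv2.INTER_CUBIC)[:,0]
def rings(img,ycen,dx=0,dz=0):
    o=[]
    c=viewer.camera_params("scene")["pose"][:3,3]-M;n=c-PY*(c@PY);n/=np.linalg.norm(n)
    for y in ycen:
        s,v=scene_line(img,11*(n@PX),11*n[2],y-9,y+9);w=np.clip(np.percentile(v,80)-8-v,0,None);o.append((w*s).sum()/w.sum())
    return np.round(o,2)
def smouth(img,y):
    o=[]
    for z in(-10,-6,-2,2,6):
        s,v=scene_line(img,24,z,y-15,y+10)
        b=np.median(v[-24:]);hi=np.percentile(v[:40],50);th=(b+hi)/2   # black at +y end
        i=np.argmax(v<th); o.append((round(float(s[i]),2),round(float(hi)),round(float(b))))
    return o
E
python3 - <<'E'
from h import *
print([(ray("top",(u,np.polyval(f,u)),111)-M)@PY for u in(227.75,246.75,265.8)])
for n,y in(("scene0",105),("s2full",90),("s3full",7)):
    i=cv2.imread(f"pics/{n}.png");print(n,rings(i,(-50,0,50) if n!="s3full" else (-50,)),smouth(i,y))
E
```

```text
[np.float64(49.698753034696026), np.float64(-0.002917915493158639), np.float64(-49.885166558404926)]
scene0 [-48.3    2.05  51.28] [(107.5, 90, 28), (106.5, 94, 40), (105.25, 114, 46), (105.25, 136, 39), (106.75, 139, 22)]
s2full [-48.34   2.02  51.35] [(92.25, 94, 27), (91.5, 99, 36), (90.75, 120, 41), (91.25, 145, 33), (92.25, 147, 21)]
s3full [-48.3] [(10.0, 91, 28), (9.5, 98, 38), (9.25, 118, 47), (9.75, 138, 39), (10.0, 141, 23)]
```

Run:
```python
from h import *
def chk(n,y=0):
    i=viewer.camera("scene");cv2.imwrite(f"pics/{n}.png",i);o=smouth(i,y);print(n,"mouth",round(np.mean([k[0] for k in o])-1.9,2),rings(i,(-50,)));return np.mean([k[0] for k in o])-1.9
x=np.load("x0.npy")+1.5
Y=48.8
env.move_l(tcp(x,Y,0),rate=30);st();env.hold(.5);st()
m=chk("s4")
if abs(m)<5: Y-=m+.7; env.move_l(tcp(x,Y,0),rate=20);env.hold(.5);st();chk("s5")
for w in(82,76,70,64):
    env.move_l(tcp(12.6-w/2,Y,0),rate=30);set_gripper(w)
st();chk("s6");np.save("Y.npy",Y)
```

```text
t9.04 loc [-3.115e+01  4.891e+01  4.000e-02] F [0.2 4.7 1.4] w 88.0 g 2.0
t9.54 loc [-3.115e+01  4.890e+01  2.000e-02] F [-1.2  5.2  3. ] w 88.3 g 2.5
s4 mouth 0.4 [-48.26]
t10.34 loc [-3.116e+01  4.791e+01  2.000e-02] F [-0.4  5.6  2.4] w 87.9 g 2.9
s5 mouth -1.35 [-48.31]
t12.76 loc [-18.81  47.65   0.27] F [2.5 3.2 0.3] w 64.5 g 1.8
s6 mouth -1.3 [-48.33]
```

Run:
```python
from h import *
def chk(n,y=0):
    i=viewer.camera("scene");cv2.imwrite(f"pics/{n}.png",i);o=smouth(i,y);print(n,"mouth",round(np.mean([k[0] for k in o])-1.9,2),[k[0] for k in o])
Y=np.load("Y.npy")
for w in(58,53,48):
    env.move_l(tcp(12.6-w/2,Y,0),rate=30);set_gripper(w);st();chk(f"s7_{w}")
```

```text
t13.40 loc [-1.615e+01  4.768e+01  2.000e-02] F [2.2 2.2 0.1] w 58.1 g 1.8
s7_58 mouth -1.15 [1.75, 0.25, 0.0, 0.75, 1.0]
t14.03 loc [-1.352e+01  4.771e+01  4.000e-02] F [ 2.3  3.9 -1.4] w 52.8 g 2.0
s7_53 mouth -0.55 [1.75, 0.75, 0.75, 1.5, 2.0]
t14.65 loc [-10.91  47.78   0.09] F [ 2.   4.3 -2.5] w 48.1 g 2.7
s7_48 mouth -0.25 [1.75, 1.0, 1.25, 2.0, 2.25]
```

Run:
```python
from h import *
def chk(n,y=0):
    i=viewer.camera("scene");cv2.imwrite(f"pics/{n}.png",i);o=smouth(i,y);print(n,"mouth",round(np.mean([k[0] for k in o])-1.9,2),[k[0] for k in o])
Y=np.load("Y.npy")-.7
for w in(43,):
    env.move_l(tcp(12.6-w/2,Y,0),rate=30);set_gripper(w);st();chk(f"s8_{w}")
env.move_l(tcp(-7.6,Y,0),rate=30);set_gripper(30);st();env.hold(.6);st();chk("s8_end")
i=cv2.imread("pics/s8_end.png");cv2.imwrite("pics/c8.png",cv2.convertScaleAbs(cv2.resize(i[150:240,220:340],None,fx=6,fy=6),alpha=1.5))
```

```text
t15.28 loc [-8.67 47.22  0.05] F [ 1.5  6.  -1.7] w 43.3 g 3.2
s8_43 mouth -1.05 [1.5, 0.75, 0.5, 0.75, 0.75]
t15.86 loc [-7.47 47.17  0.08] F [ 0.   5.7 -1.5] w 36.6 g 30.4
t16.46 loc [-7.48 47.18  0.05] F [ 0.4  5.8 -0.9] w 37.0 g 30.4
s8_end mouth -1.25 [1.75, 0.75, 0.25, 0.25, 0.25]
```

View pics/c8.png

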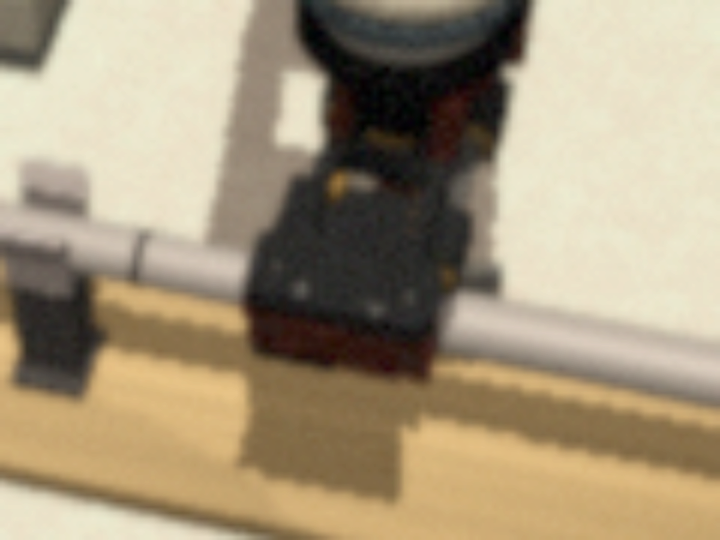

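Run:
```python
from h import *
for n in("s4","s5","s6","s7_53","s7_48","s8_43","s8_end"):
    i=cv2.imread(f"pics/{n}.png");o=[]
    for z in(-16,-13,-10,-4,4):
        s,v=scene_line(i,24,z,-15,10);b=np.median(v[-24:]);hi=np.median(v[:40]);o.append((float(s[np.argmax(v<(b+hi)/2)]),int(b),int(hi)))
    print(n,o)
a=np.hstack([cv2.resize(cv2.imread(f"pics/{n}.png")[180:225,250:305],None,fx=7,fy=7) for n in("s7_48","s8_43")])
b=np.hstack([cv2.resize(cv2.imread(f"pics/{n}.png")[185:225,250:305],None,fx=7,fy=7) for n in("s5","s8_end")])
cv2.imwrite("pics/c9.png",cv2.convertScaleAbs(np.vstack([a,b])[:600],alpha=2))
```

```text
s4 [(3.25, 60, 89), (3.5, 36, 89), (2.75, 26, 91), (1.5, 40, 109), (2.75, 32, 140)]
s5 [(2.5, 62, 90), (2.25, 38, 89), (1.0, 28, 90), (-0.5, 49, 109), (1.0, 26, 140)]
s6 [(3.0, 59, 91), (2.25, 36, 90), (1.0, 29, 91), (0.0, 46, 110), (1.0, 30, 140)]
s7_53 [(2.25, 63, 90), (2.25, 38, 91), (1.75, 28, 91), (0.5, 46, 109), (1.75, 40, 140)]Traceback (most recent call last):
  File "<stdin>", line 5, in <module>
  File "h.py", line 38, in scene_line
    ys=np.arange(y0,y1,.25);uv=np.array([proj("scene",M+PX*x+PY*y+[0,0,z]) for y in ys]).astype(np.float32)
                                         ~~~~^^^^^^^^^^^^^^^^^^^^^^^^^^^^^
  File "h.py", line 8, in proj
    p=viewer.camera_params(n);P=p["pose"];c=P[:3,:3].T@(np.asarray(X)-P[:3,3])
ValueError: time passes only in moves, steps and waits
```

Run:
```python
import cv2,numpy as np
a=np.hstack([cv2.resize(cv2.imread(f"pics/{n}.png")[180:222,250:305],None,fx=7,fy=7) for n in("s7_48","s8_43")])
b=np.hstack([cv2.resize(cv2.imread(f"pics/{n}.png")[180:222,250:305],None,fx=7,fy=7) for n in("s5","s8_end")])
cv2.imwrite("pics/c9.png",cv2.convertScaleAbs(np.vstack([a,b])[:600],alpha=2))
for r in range(201,212): print(r,{n:cv2.imread(f"pics/{n}.png").max(2)[r,260:270].tolist() for n in("s5","s7_48","s8_43","s8_end")})
```

```text
201 {'s5': [108, 78, 39, 15, 19, 10, 9, 14, 9, 5], 's7_48': [110, 87, 58, 34, 35, 32, 32, 33, 27, 27], 's8_43': [91, 55, 36, 33, 26, 25, 18, 19, 17, 12], 's8_end': [79, 41, 25, 18, 20, 12, 19, 20, 18, 21]}
202 {'s5': [127, 92, 46, 17, 6, 17, 10, 7, 9, 6], 's7_48': [132, 109, 66, 37, 33, 32, 34, 37, 38, 33], 's8_43': [113, 74, 45, 42, 36, 34, 26, 23, 20, 24], 's8_end': [99, 57, 33, 24, 26, 30, 25, 19, 19, 20]}
203 {'s5': [131, 95, 45, 19, 12, 18, 11, 6, 1, 8], 's7_48': [135, 114, 69, 36, 31, 29, 31, 34, 37, 37], 's8_43': [126, 85, 44, 36, 32, 32, 32, 34, 31, 24], 's8_end': [119, 76, 38, 31, 33, 31, 33, 33, 32, 30]}
204 {'s5': [127, 90, 41, 16, 31, 29, 21, 9, 4, 15], 's7_48': [129, 109, 67, 38, 30, 26, 28, 31, 28, 33], 's8_43': [123, 84, 48, 31, 27, 33, 29, 29, 30, 30], 's8_end': [122, 76, 39, 31, 28, 31, 31, 32, 34, 35]}
205 {'s5': [103, 71, 39, 38, 49, 52, 37, 16, 0, 5], 's7_48': [106, 89, 54, 37, 30, 34, 32, 29, 35, 29], 's8_43': [104, 72, 42, 31, 29, 29, 29, 31, 28, 31], 's8_end': [101, 67, 35, 32, 28, 29, 31, 32, 31, 34]}
206 {'s5': [89, 60, 37, 42, 54, 53, 36, 21, 7, 7], 's7_48':
[... 476 characters left out ...]
2, 25, 20, 13, 16, 17, 29], 's8_end': [89, 79, 49, 32, 27, 25, 30, 30, 35, 31]}
209 {'s5': [91, 86, 78, 67, 51, 44, 41, 31, 18, 16], 's7_48': [92, 85, 77, 66, 52, 44, 40, 30, 23, 15], 's8_43': [93, 87, 73, 61, 51, 43, 43, 32, 26, 22], 's8_end': [89, 85, 72, 62, 50, 47, 41, 38, 33, 24]}
210 {'s5': [92, 90, 88, 84, 80, 78, 77, 67, 55, 49], 's7_48': [91, 93, 88, 84, 79, 79, 76, 68, 54, 48], 's8_43': [90, 91, 85, 83, 80, 76, 74, 64, 56, 46], 's8_end': [92, 89, 86, 83, 79, 79, 75, 67, 56, 50]}
211 {'s5': [95, 89, 90, 90, 88, 89, 89, 84, 79, 77], 's7_48': [95, 91, 89, 90, 88, 90, 89, 84, 81, 79], 's8_43': [94, 90, 90, 88, 90, 90, 87, 84, 80, 79], 's8_end': [94, 89, 89, 89, 89, 88, 90, 86, 81, 80]}
```

View pics/c9.png

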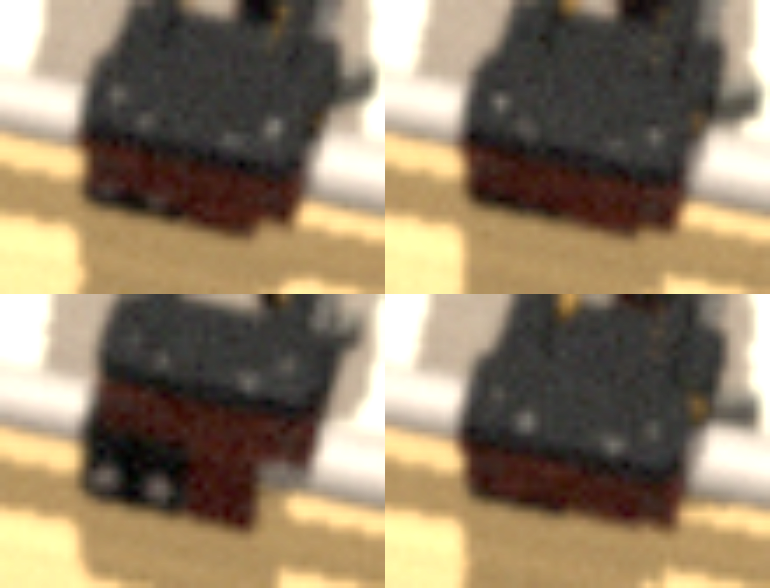

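Run:
```python
from h import *
st();print(workorder.sign_off())
```

```text
t16.51 loc [-7.48 47.17  0.05] F [ 0.4  5.3 -1.2] w 36.2 g 30.4
the job is handed in; nothing more can be done
None
```

I handed the job in at 16.5 s with the clamp's mouth an estimated 1.5 mm to the mop-head side (-y) of the double ring (4 mm allowed); the lever looks shut, and tube and lever are gripped at 30 N. The gripper hid most of the clamp at the end, so the mouth figure comes from the arm's position and the visible clamp corner, and the shut lever from the finger opening (36–37 mm against 38 mm expected); the hand-in returned no verdict.

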